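# Feel the end float of two stage spindles and mark the worn one

### The job

One of the two spindle units is worn: its shaft slides more than a centimetre between its stops, the sound one only about 5 mm. Test the unit on the robot's left (+y) first, then the one on the right: push the knob in until you feel it bear on its stop for a moment, then pull it out until it bears on the other stop, both gently, and leave the shaft out. When both are tested, stand the red marker with its whole base on the flat top of the worn unit's grey block and let it go; leave the green marker, screwdriver, jar and eyepiece where they are.

Things in the scene. Friction and masses are not known exactly. Their poses are not given: they have to be found in the camera images.
- unit_a: sound or worn (look alike) spindle unit, fixed: grey block 90 (x) x 80 x 75 mm on a 150 x 110 x 10 mm plate. Origin: centre of plate's underside, on the bench; block centred over it, flat top 85 mm up. Shaft along unit's x, 56 mm up: knob on the -x (robot) side, 84 mm disc on the +x side, top 98 mm up. Yaw within 0.25 rad of zero.
- knob_a (a point): centre of the black knob on this unit's shaft: 32 mm diameter, 30 mm long along the unit's x, 56 mm above the bench, moves with the shaft; at the inner stop it is 100 mm from the unit's origin on the -x side. Between knob and block: 26 mm bare shaft, then a 14 mm brass collar of 42 mm diameter. Can be pinched across its diameter from above.
- shaft_a (a joint): axial position of this shaft in m: 0 at the inner stop (knob pushed towards the block, unit's +x), grows as the knob is pulled towards the unit's -x; outer stop at about 0.005 on the sound unit, 0.016 on the worn one. Sliding friction about 1 N; stays where it is left. Starts between its stops.
- seat_a (a joint): give of the brass spring seat that carries both stops, in m: 0 at rest, negative when the shaft is pushed against the inner stop, positive when pulled against the outer stop; 1 mm for every 5 N. Overloaded beyond 0.005 m (25 N) either way.
- unit_b: sound or worn (look alike) spindle unit, fixed: grey block 90 (x) x 80 x 75 mm on a 150 x 110 x 10 mm plate. Origin: centre of plate's underside, on the bench; block centred over it, flat top 85 mm up. Shaft along unit's x, 56 mm up: knob on the -x (robot) side, 84 mm disc on the +x side, top 98 mm up. Yaw within 0.25 rad of zero.
- knob_b (a point): centre of the black knob on this unit's shaft: 32 mm diameter, 30 mm long along the unit's x, 56 mm above the bench, moves with the shaft; at the inner stop it is 100 mm from the unit's origin on the -x side. Between knob and block: 26 mm bare shaft, then a 14 mm brass collar of 42 mm diameter. Can be pinched across its diameter from above.
- shaft_b (a joint): axial position of this shaft in m: 0 at the inner stop (knob pushed towards the block, unit's +x), grows as the knob is pulled towards the unit's -x; outer stop at about 0.005 on the sound unit, 0.016 on the worn one. Sliding friction about 1 N; stays where it is left. Starts between its stops.
- seat_b (a joint): give of the brass spring seat that carries both stops, in m: 0 at rest, negative when the shaft is pushed against the inner stop, positive when pulled against the outer stop; 1 mm for every 5 N. Overloaded beyond 0.005 m (25 N) either way.
- marker_red: red plastic marker: base plate 34 (x) x 40 (y) x 10 mm with an upright grip fin 12 (x) x 36 (y) mm rising to 42 mm above the bench; origin at the centre of its underside; 60 g; yaw within 0.3 rad of zero.
- marker_green: bystander, leave alone: green plastic marker: base plate 34 (x) x 40 (y) x 10 mm with an upright grip fin 12 (x) x 36 (y) mm rising to 42 mm above the bench; origin at the centre of its underside; 60 g; yaw within 0.3 rad of zero. Stands in the lane between the units, as the red one does.
- screwdriver: bystander, leave alone: 180 mm screwdriver lying at the right.
- wipes_bottle: bystander, leave alone: white jar with black cap, 70 mm diameter, 100 mm tall, at the right; origin at its underside.
- eyepiece: bystander, leave alone: black eyepiece, 48 mm diameter, 55 mm tall, at the left; origin at its underside.

How it is judged:
On the way, in this order (a step that is already met when the one before it is completed fails the run):
1. the left unit's shaft is pushed in and bears on its inner stop with 2.5 N or more (((world y of unit_a above 0 m and value of joint shaft_a below 0.0012 m and value of joint seat_a below -0.0005 m) or (world y of unit_b above 0 m and value of joint shaft_b below 0.0012 m and value of joint seat_b below -0.0005 m))), for 0.2 s.
2. the left unit's shaft is pulled out and bears on its outer stop with 2.5 N or more (((world y of unit_a above 0 m and value of joint shaft_a above 0.0038 m and value of joint seat_a above 0.0005 m) or (world y of unit_b above 0 m and value of joint shaft_b above 0.0038 m and value of joint seat_b above 0.0005 m))), for 0.2 s.
3. the right unit's shaft is pushed in and bears on its inner stop with 2.5 N or more (((world y of unit_a below 0 m and value of joint shaft_a below 0.0012 m and value of joint seat_a below -0.0005 m) or (world y of unit_b below 0 m and value of joint shaft_b below 0.0012 m and value of joint seat_b below -0.0005 m))), for 0.2 s.
4. the right unit's shaft is pulled out and bears on its outer stop with 2.5 N or more (((world y of unit_a below 0 m and value of joint shaft_a above 0.0038 m and value of joint seat_a above 0.0005 m) or (world y of unit_b below 0 m and value of joint shaft_b above 0.0038 m and value of joint seat_b above 0.0005 m))), for 0.2 s.
5. the red marker stands on top of the worn unit's block, whose shaft is out (((value of joint shaft_a above 0.011 m and x of marker_red in the frame of unit_a between -0.028 and 0.028 m and y of marker_red in the frame of unit_a between -0.023 and 0.023 m and z of marker_red in the frame of unit_a between 0.081 and 0.09 m) or (value of joint shaft_b above 0.011 m and x of marker_red in the frame of unit_b between -0.028 and 0.028 m and y of marker_red in the frame of unit_b between -0.023 and 0.023 m and z of marker_red in the frame of unit_b between 0.081 and 0.09 m)) and angle between marker_red's own z axis and vertical below 0.1 rad), for 0.2 s.
At the end, for the whole second after the job is handed in: the red marker stands upright (within 0.1 rad), released and at rest, on the worn unit's block, its origin within 28 mm (unit's x) and 23 mm (y) of the block's centre; both shafts are left out: the worn one more than 11 mm, the sound one more than 3 mm from the inner stop (all of step 5 and value of joint each of shaft_a, shaft_b above 0.003 m and linear speed of marker_red below 0.01 m/s and contact force between marker_red and the fingers below 0.05 N); the robot touches nothing.
It fails at once if a spring seat is overloaded (given more than 5 mm, 25 N) (value of joint any of seat_a, seat_b above 0.005 m or value of joint any of seat_a, seat_b below -0.005 m).
It fails at once if the green marker is moved by more than 30 mm or another bystander by more than 40 mm (distance of marker_green from where it was at the start of the episode above 0.03 m or distance of any of screwdriver, wipes_bottle, eyepiece from where it was at the start of the episode above 0.04 m).
It also fails if it takes over 69 s, if anything falls off the work surface, if the arm or the gripper's body presses on something with over 40 N, if the wrist force passes 120 N, or if a joint passes its speed limit or range.

### The arm

A 6-joint arm with a two-finger parallel gripper is mounted at the origin on the work surface. World frame = base frame: x ahead of the robot, y to its left, z up, the work surface at z = 0. Lengths are in m, angles in rad, forces in N, time in s.
With the tool pointing down it reaches from about 0.35 to 0.95 m from the base axis. Payload 17.4 kg.
Tool frame: the origin (TCP) lies midway between the tips of the shut fingers; the grasp point (between the pads) lies 19 mm behind it; y points along the fingers, z is the direction in which the jaws open and shut, and the axes are right-handed (so a half turn about y gives the same grasp; the last joint's range is limited). The gripper opens to 93 mm and grips with 3 to 60 N. Pads are 15 mm wide; open, the fingers measure 128 mm over their backs; the gripper's body (75 mm by 188 mm) begins 65 mm behind the grasp point.
Start: joints at [-1.367, 0.116, 1.442, -0, 1.584, -0.038], TCP at [0.162, -0.655, 0.184] pointing down, gripper open.
Joint ranges: [-2.83, 2.83], [-0.83, 2.19], [0.07, 2.5], [-1.14, 4.28], [0.01, 3], [-2.97, 2.97]. Speed limits (rad/s): [1.89, 1.89, 2.22, 3.14, 3.14, 3.14].

### API

Orientations are given as [roll, pitch, yaw] about the fixed x, y, z axes, in that order (R = Rz(yaw) Ry(pitch) Rx(roll)).
In Python, from cell import manip gives the robot as it stands.
- The arm moves only by the tool apply_moves, never from a script. Its argument "rows" is a list of rows, each an object with "delta_pos": the shift along the tool's x, y, z in units of 40 mm (1.0 is 40 mm), a list of three; "yaw": the turn about the tool's y in units of 8 degrees (1.0 is 8 degrees). A call has 1 to 20 rows; each row is the pose to reach, as a shift and turn from the pose commanded when the call began, along the tool's axes at that moment; what a row does not reach only later rows make up. A row lasts 1/8 s, in which the tool goes at most 62.5 mm and 10.7 degrees, less where a joint would pass 70% of its speed; a pose out of reach is approached as far as the arm can. A call with a gripper value outside its range is refused whole. "hand" is the gripper's target within -1 to 1 (shut at 1, half-way at 0, fully open at -1), set as the call begins (left out, the last holds). The fingers move at their own pace and stop on an object; the grip force is fixed at half the most. Time passes only in rows, so rows that repeat a pose let the fingers close. It gives the time, the measured TCP pose, the force and the opening at its end, in the units of the state.
- manip.observe(): the state, without advancing time (a new reading comes with each control period).
- manip.capture(name): name is "scene" or "top" or "wrist"; returns a dict with "img" (420x560x3 uint8, blue, green, red), "range_z" (420x560 float32, m along the optical axis (not along the pixel's ray), 0 where there is no reading), "vfov" (degrees; the focal length in pixels is half the picture's height over the tangent of half this angle, whatever the lens; pixels are square), "cx", "cy" (the principal point, pixels), "position" and "attitude" of the camera in the world; the wrist camera has in their place "hand_eye" (4x4, takes a point from camera to tool coordinates, whose origin is the TCP and whose axes are the tool frame's). Camera axes: x right, y down, z forward; pixel columns grow to the right and rows downward; lengths in m; the calibration is good to about 2 mm. A picture is of the moment at which its call begins: read the wrist's pose just before it.
- manip.close_job(): hands the job in, once; it reports no verdict.
Trained networks look in a picture, given as the dict that the camera call returned (one of the last four; its "shot" number tells which), for a name from the list of things; names that differ only in an ending like _2 or _b are one class to them, and where a whole thing is asked for, a point or a joint stands for the part that bears it (a point fixed in the world has none). Each returns a list of dicts, best first, with "conf" (0 to 1); they miss things now and then, are a little off and sometimes report something else, mostly with a low value. They report only what shows in the picture. A call takes as long as a camera call.
- manip.recognise(picture, thing): "at" ([x, y, z] in m, in world coordinates, good to about 4 mm: the middle of the surface that is visible of it).
- manip.mark_of(picture, thing): "at" ([x, y, z] in m, in world coordinates, good to about 4 mm: a listed point, or the origin of a listed thing).
The state is a dict: "t": time; "joint_positions": joint angles; "dq": joint speeds; "joint_torque": joint torques, N m; "ee_pos": TCP position; "ee_rot": TCP orientation; "ft_force": force on the tool from outside, world axes, zero at the start; "torque": the same for the moment, N m; "finger_gap": opening from 0.0 (shut) to 1.0 (fully open).
Only numpy, scipy, OpenCV 4.12 (cv2) and the standard library are available. Lean on these libraries where they do the work, as an engineer would, in place of code of your own. Each camera call takes 0.05 s, during which the arm holds its last target. There are 200 camera calls.

## Working session

There is one attempt and no reset: what is moved stays moved. The work goes in short steps, Python scripts to look and compute and a tool call to move; the robot and the scene stay as the last step left them, time stands still between calls to the robot, and variables do not carry over. Pictures are saved under pics/ and viewed, about 8 in all and at most 12, crops included, and the job is handed in when it is done.

Besides the shell and the picture viewer there is one more tool, called after "Call:" by a JSON object that holds its "op" and its "data", one argument or row to a line. apply_moves: Moves the arm, as the interface text tells. Its arguments: {"type":"object","properties":{"rows":{"type":"array","items":{"type":"object","properties":{"delta_pos":{"type":"array","items":{"type":"number"}},"yaw":{"type":"number"}}}},"hand":{"type":"number"}},"required":["rows"]}

```bash
mkdir -p pics; ls; python3 - <<'E'
from cell import manip
import cv2, numpy as np
s=manip.observe(); print({k:np.round(v,3).tolist() for k,v in s.items()})
for c in ("scene","top"):
    p=manip.capture(c); cv2.imwrite(f"pics/{c}0.png",p["img"]); print(c,p["position"],p["attitude"],p["vfov"])
    for n in ("unit_a","knob_a","marker_red","marker_green","wipes_bottle","eyepiece","screwdriver"):
        for r in manip.mark_of(p,n)[:3]: print(n,np.round(r["at"],4),round(r["conf"],2))
E
```

```text
pics
{'t': 0.0, 'joint_positions': [-1.367, 0.117, 1.442, 0.0, 1.584, -0.038], 'dq': [0.0, -0.001, 0.001, 0.002, 0.0, -0.002], 'joint_torque': [0.007, -72.128, -62.259, 0.078, 0.024, -0.0], 'ee_pos': [0.162, -0.655, 0.184], 'ee_rot': [-1.572, 0.0, -2.9], 'ft_force': [-0.405, -0.608, 0.053], 'torque': [0.018, -0.003, -0.031], 'finger_gap': 1.001}
scene [ 1.40289968 -0.3118783   1.14299715] [-2.41730828e+00  1.95873227e-03  1.20708568e+00] 42.55270565553308
unit_a [ 0.5609 -0.1881  0.005 ] 0.98
unit_a [ 0.6056  0.2045 -0.0032] 0.91
knob_a [ 0.4525 -0.1901  0.0549] 0.86
knob_a [0.5095 0.1989 0.0562] 0.59
marker_red [ 6.541e-01 -3.000e-04  2.600e-03] 0.72
marker_red [ 0.5581 -0.1897  0.0019] 0.35
marker_green [0.4867 0.0281 0.0024] 0.78
wipes_bottle [ 0.5427 -0.3946 -0.0011] 0.79
eyepiece [0.4917 0.4198 0.0027] 0.65
top [ 0.45894115 -0.00837646  1.43058467] [-3.08305589 -0.00666252 -1.55548659] 46.87922537989113
unit_a [ 0.557  -0.1915 -0.0016] 0.61
unit_a [0.6097 0.2019 0.0019] 0.59
knob_a [0.5014 0.195  0.0579] 0.91
knob_a [ 0.4479 -0.1868  0.0534] 0.59
marker_red [6.553e-01 3.000e-04 2.000e-03] 0.56
marker_green [0.4833 0.0259 0.0029] 0.63
wipes_bottle [ 0.5431 -0.3918 -0.0041] 0.95
eyepiece [4.940e-01 4.224e-01 3.000e-04] 0.6
screwdriver [ 0.4889 -0.4035 -0.001 ] 0.72
```

```bash
cat > h.py <<'E'
from cell import manip
import cv2, numpy as np
from scipy.spatial.transform import Rotation as R
def cloud(p, st=None):
    h,w=p["range_z"].shape; f=h/2/np.tan(np.radians(p["vfov"]/2)); z=p["range_z"]
    v,u=np.mgrid[:h,:w]; P=np.stack([(u-p["cx"])/f*z,(v-p["cy"])/f*z,z],-1)
    if "position" in p: P=P@R.from_euler("xyz",p["attitude"]).as_matrix().T+p["position"]
    else:
        H=np.array(p["hand_eye"]); P=P@H[:3,:3].T+H[:3,3]
        P=P@R.from_euler("xyz",st["ee_rot"]).as_matrix().T+st["ee_pos"]
    P[z<=0]=np.nan
    return P
def rect(P,box,zr,mask=None):
    m=(P[...,0]>box[0])&(P[...,0]<box[1])&(P[...,1]>box[2])&(P[...,1]<box[3])&(P[...,2]>zr[0])&(P[...,2]<zr[1])
    if mask is not None: m&=mask
    q=P[m][:,:2]; 
    c=cv2.minAreaRect((q*1000).astype(np.float32)); return len(q),np.round(c[0],1),np.round(c[1],1),round(c[2],2),round(float(np.median(P[m][:,2])),4)
E
python3 - <<'E'
from h import *
p=manip.capture("top"); P=cloud(p)
cv2.imwrite("pics/top1.png",p["img"])
for n,x,y in (("L",.607,.203),("R",.559,-.19)):
    print(n,"top",rect(P,(x-.08,x+.08,y-.09,y+.09),(.079,.091)))
    print(n,"block",rect(P,(x-.047,x+.047,y-.07,y+.07),(.079,.091)))
    print(n,"plate",rect(P,(x-.11,x+.11,y-.1,y+.1),(.006,.014)))
    print(n,"knob",rect(P,(x-.14,x-.085,y-.05,y+.05),(.06,.08)))
for n,x,y in (("red",.655,0),("green",.485,.027)):
    print(n,rect(P,(x-.04,x+.04,y-.04,y+.04),(.035,.05)),rect(P,(x-.04,x+.04,y-.04,y+.04),(.006,.05)))
E
```

```text
L top (911, array([620.8, 205.7]), array([133.6,  80.3]), 4.69, 0.0839)
L block (865, array([607.8, 205. ]), array([91.6, 80.7]), 3.31, 0.0839)
L plate (548, array([607.7, 204. ]), array([217.8, 191.8]), 0.27, 0.0092)
L knob (110, array([507.5, 197.7]), array([28.4, 31.1]), 0.93, 0.0678)
R top (946, array([ 573.2, -190.8]), array([131.8,  78.9]), 0.79, 0.0839)
R block (895, array([ 559.2, -190.9]), array([92.6, 78.9]), 0.79, 0.0838)
R plate (511, array([ 572.1, -190.1]), array([195.8, 190.1]), 88.24, 0.0094)
R knob (117, array([ 455.7, -191.4]), array([36.6, 29. ]), 0.62, 0.0674)
red (50, array([654.8,  -1.9]), array([35.2, 12.9]), 82.08, 0.041) (148, array([663.8,   1. ]), array([53.3, 77.1]), 70.4, 0.0128)
green (53, array([485.3,  26.7]), array([11.6, 34.4]), 1.07, 0.0416) (143, array([490.9,  33.7]), array([77. , 63.3]), 14.89, 0.0125)
```

View pics/top0.png

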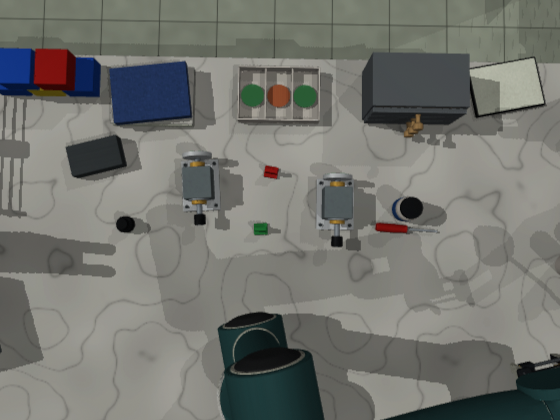

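Call:
{"op": "apply_moves", "data": {
  "rows": [
    {"delta_pos": [-13.4, 0, -18.6], "yaw": 1.27},
    {"delta_pos": [-13.4, 0, -18.6], "yaw": 1.27},
    {"delta_pos": [-13.4, 0, -18.6], "yaw": 1.27},
    {"delta_pos": [-13.4, 0, -18.6], "yaw": 1.27},
    {"delta_pos": [-13.4, 0, -18.6], "yaw": 1.27},
    {"delta_pos": [-13.4, 0, -18.6], "yaw": 1.27},
    {"delta_pos": [-13.4, 0, -18.6], "yaw": 1.27},
    {"delta_pos": [-13.4, 0, -18.6], "yaw": 1.27},
    {"delta_pos": [-13.4, 0, -18.6], "yaw": 1.27},
    {"delta_pos": [-13.4, 0, -18.6], "yaw": 1.27},
    {"delta_pos": [-13.4, 0, -18.6], "yaw": 1.27},
    {"delta_pos": [-13.4, 0, -18.6], "yaw": 1.27},
    {"delta_pos": [-13.4, 0, -18.6], "yaw": 1.27},
    {"delta_pos": [-13.4, 0, -18.6], "yaw": 1.27},
    {"delta_pos": [-13.4, 0, -18.6], "yaw": 1.27},
    {"delta_pos": [-13.4, 0, -18.6], "yaw": 1.27},
    {"delta_pos": [-13.4, 0, -18.6], "yaw": 1.27},
    {"delta_pos": [-13.4, 0, -18.6], "yaw": 1.27}
  ]
}}

```text
t: 3.1
ee_pos: [0.5038, 0.1944, 0.1847]
ee_rot: [-1.571, 0.0, -3.078]
ft_force: [1.0, 0.2, 0.2]
finger_gap: 0.999
```

```bash
python3 - <<'E'
from h import *
s=manip.observe(); p=manip.capture("wrist"); P=cloud(p,s); cv2.imwrite("pics/w1.png",p["img"])
for n in ("unit_a","knob_a"):
    for r in manip.mark_of(p,n)[:2]: print(n,np.round(r["at"],4),round(r["conf"],2))
x,y=.607,.203
print(np.nanpercentile(P[...,2],[1,50,99]))
print("block",rect(P,(x-.047,x+.047,y-.07,y+.07),(.079,.091)))
print("knob",rect(P,(x-.14,x-.085,y-.05,y+.05),(.06,.08)))
print("shaftL",rect(P,(x-.14,x-.07,y-.05,y+.05),(.05,.08)))
E
```

```text
unit_a [0.613  0.2069 0.0014] 0.76
knob_a [0.6122 0.2061 0.0038] 0.73
knob_a [0.5071 0.1981 0.0524] 0.72
[-0.00131277  0.00133823  0.34492467]
block (8452, array([607.1, 206. ]), array([92.6, 80.1]), 3.91, 0.0853)
knob (776, array([505.9, 199.4]), array([32.3, 30.5]), 4.06, 0.0699)
shaftL (997, array([513.5, 199.8]), array([47.6, 30.5]), 3.78, 0.0683)
```

View pics/w1.png

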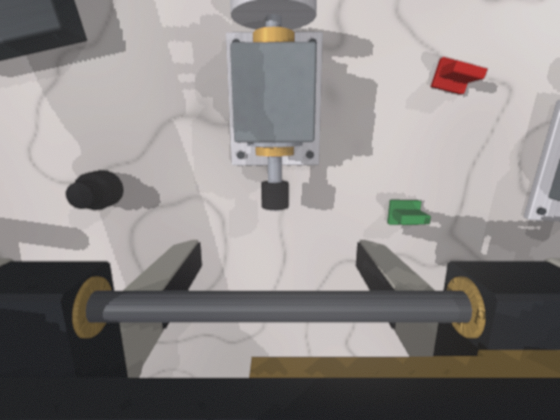

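Call:
{"op": "apply_moves", "data": {
  "rows": [
    {"delta_pos": [-0.06, 1.2, -0.12]},
    {"delta_pos": [-0.06, 2.4, -0.12]},
    {"delta_pos": [-0.06, 3.2, -0.12]},
    {"delta_pos": [-0.06, 3.69, -0.12]},
    {"delta_pos": [-0.06, 3.69, -0.12]},
    {"delta_pos": [-0.06, 3.69, -0.12]}
  ]
}}

```text
invalid input
```

Call:
{"op": "apply_moves", "data": {
  "hand": 1,
  "rows": [
    {"delta_pos": [0, 0, 0]},
    {"delta_pos": [0, 0, 0]},
    {"delta_pos": [0, 0, 0]},
    {"delta_pos": [0, 0, 0]},
    {"delta_pos": [0, 0, 0]},
    {"delta_pos": [0, 0, 0]}
  ]
}}

```text
invalid input
```

Call:
{"op": "apply_moves", "data": {
  "rows": [
    {"delta_pos": [-0.06, 1.2, -0.12], "yaw": 0},
    {"delta_pos": [-0.06, 2.4, -0.12], "yaw": 0},
    {"delta_pos": [-0.06, 3.2, -0.12], "yaw": 0},
    {"delta_pos": [-0.06, 3.69, -0.12], "yaw": 0},
    {"delta_pos": [-0.06, 3.69, -0.12], "yaw": 0},
    {"delta_pos": [-0.06, 3.69, -0.12], "yaw": 0}
  ]
}}

```text
t: 4.0
ee_pos: [0.5067, 0.2004, 0.0383]
ee_rot: [-1.571, 0.002, -3.077]
ft_force: [-0.1, -0.1, 0.8]
finger_gap: 0.995
```

```bash
python3 -c "
from h import *
s=manip.observe(); print(s['t'],np.round(s['ee_pos'],4),np.round(s['ft_force'],2),s['finger_gap'])"
```

```text
4.0 [0.5067 0.2004 0.0383] [-0.11 -0.13  0.79] 0.9949409151367611
```

Call:
{"op": "apply_moves", "data": {
  "hand": 1,
  "rows": [
    {"delta_pos": [0, 0, 0], "yaw": 0},
    {"delta_pos": [0, 0, 0], "yaw": 0},
    {"delta_pos": [0, 0, 0], "yaw": 0},
    {"delta_pos": [0, 0, 0], "yaw": 0},
    {"delta_pos": [0, 0, 0], "yaw": 0},
    {"delta_pos": [0, 0, 0], "yaw": 0}
  ]
}}

```text
t: 4.75
ee_pos: [0.506, 0.2003, 0.0367]
ee_rot: [-1.571, -0.0, -3.077]
ft_force: [-0.3, -0.1, 0.5]
finger_gap: 0.402
```

Call:
{"op": "apply_moves", "data": {
  "rows": [
    {"delta_pos": [0, 0, 0], "yaw": 0},
    {"delta_pos": [0, 0, 0], "yaw": 0},
    {"delta_pos": [0, 0, 0], "yaw": 0}
  ]
}}

```text
t: 5.12
ee_pos: [0.5061, 0.1998, 0.0369]
ee_rot: [-1.57, 0.0, -3.077]
ft_force: [-0.7, -7.8, 7.0]
finger_gap: 0.087
```

```bash
python3 - <<'E'
from h import *
s=manip.observe(); p=manip.capture("wrist"); q=manip.capture("scene")["img"]
print(s["finger_gap"],np.round(s["ft_force"],1),np.round(s["torque"],2))
cv2.imwrite("pics/w2.png",np.hstack([p["img"][120:420,130:430],cv2.resize(q[100:300,200:400],(300,300))]))
cv2.imwrite("pics/s2.png",q)
E
```

```text
0.08722090496887926 [-0.7 -7.8  7. ] [-1.57  0.01  0.04]
```

View pics/w2.png

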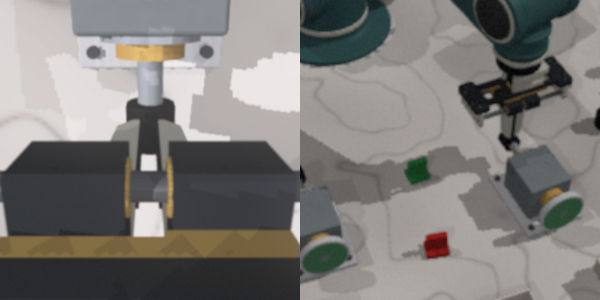

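```bash
python3 - <<'E'
from h import *
w=cv2.imread("pics/w2.png"); q=cv2.imread("pics/s2.png")
a=cv2.resize(w[60:220,80:230],(600,600)[::-1],interpolation=cv2.INTER_CUBIC)[:, :]
b=cv2.resize(q[140:220,300:400],(400,320),interpolation=cv2.INTER_CUBIC)
c=np.zeros((600,800,3),np.uint8); c[:,:400]=cv2.resize(a,(400,600)); c[:320,400:]=b
s=manip.observe()
p=manip.capture("scene"); P=cloud(p)
m=np.abs(P-[.506,.2,.05]).max(-1)<.06
cv2.imwrite("pics/z2.png",c)
p=manip.capture("wrist"); P=cloud(p,s); m=np.abs(P[...,:2]-[.506,.2]).max(-1)<.05
print(rect(P,(.47,.54,.16,.24),(.06,.0745)))
v,u=np.where(m&(P[...,2]<.08)&(P[...,2]>.06)); print(u.min(),u.max(),v.min(),v.max(),P[v,u].min(0),P[v,u].max(0))
for r in range(215,262,4): print(r,[tuple(np.round(P[r,k]*1000).astype(int)) if P[r,k,0]==P[r,k,0] else 0 for k in range(250,316,6)])
E
```

```text
(1602, array([519.4, 199.9]), array([39.3, 37. ]), 45.69, 0.0648)
246 314 166 274 [0.49241916 0.18172527 0.0600016 ] [0.555991   0.22239524 0.07997627]
215 [(np.int64(509), np.int64(224), np.int64(1)), (np.int64(509), np.int64(219), np.int64(0)), (np.int64(509), np.int64(214), np.int64(0)), (np.int64(526), np.int64(208), np.int64(59)), (np.int64(527), np.int64(204), np.int64(63)), (np.int64(528), np.int64(200), np.int64(64)), (np.int64(528), np.int64(197), np.int64(64)), (np.int64(527), np.int64(193), np.int64(59)), (np.int64(511), np.int64(184), np.int64(1)), (np.int64(511), np.int64(179), np.int64(1)), (np.int64(511), np.int64(174), np.int64(0))]
219 [(np.int64(505), np.int64(224), np.int64(0)), (np.int64(505), np.int64(219), np.int64(-1)), (np.int64(521), np.int64(212), np.int64(52)), (np.int64(523), np.int64(208), np.int64(59)), (np.int64(525), np.int64(204), np.int64(63)), (np.int64(525), np.int64(200), np.int64(64)), (np.int64(525), np.int64(197), np.int64(64)), (np.int64(524), np.int64(193), np.int64(59)), (np.int64(523), np.int64(188), np.int64(53)), (np.int64(508), np.int64(
[... 4467 characters left out ...]
np.int64(516), np.int64(194), np.int64(97)), (np.int64(516), np.int64(191), np.int64(96)), (np.int64(516), np.int64(188), np.int64(97)), (np.int64(476), np.int64(171), np.int64(0))]
259 [(np.int64(514), np.int64(215), np.int64(102)), (np.int64(515), np.int64(212), np.int64(101)), (np.int64(514), np.int64(209), np.int64(101)), (np.int64(515), np.int64(206), np.int64(101)), (np.int64(515), np.int64(203), np.int64(101)), (np.int64(514), np.int64(200), np.int64(98)), (np.int64(515), np.int64(197), np.int64(100)), (np.int64(516), np.int64(194), np.int64(101)), (np.int64(515), np.int64(191), np.int64(100)), (np.int64(516), np.int64(188), np.int64(100)), (np.int64(472), np.int64(170), np.int64(0))]
```

View pics/z2.png

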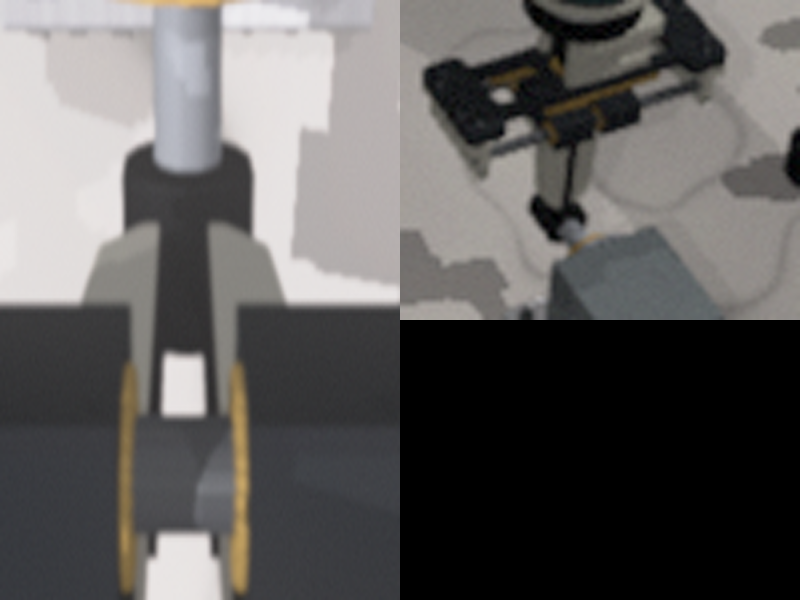

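Call:
{"op": "apply_moves", "data": {
  "rows": [
    {"delta_pos": [0, 0, 0], "yaw": 0}
  ]
}}

```text
t: 5.45
ee_pos: [0.5065, 0.1999, 0.0375]
ee_rot: [-1.57, 0.001, -3.077]
ft_force: [-0.7, -3.7, 7.6]
finger_gap: 0.004
```

```bash
python3 - <<'E'
from h import *
s=manip.observe(); print(s["t"],s["finger_gap"],np.round(s["ft_force"],1),np.round(s["torque"],2),np.round(s["ee_pos"],4))
q=manip.capture("scene"); P=cloud(q)
# gripper points near knob, world coordinates, by height
m=(np.abs(P[...,0]-.506)<.05)&(np.abs(P[...,1]-.2)<.035)&(P[...,2]>.03)&(P[...,2]<.2)
for v in np.unique(np.where(m)[0]):
    c=np.where(m[v])[0]; print(v,[(int(k),*(P[v,k]*1000).astype(int).tolist(),q["img"][v,k].tolist()) for k in c[::3]])
E
```

```text
5.45 0.003973176184671342 [-0.7 -3.7  7.6] [-0.85  0.13  0.  ] [0.5065 0.1999 0.0375]
151 [(336, 488, 185, 198, [87, 92, 95])]
152 [(329, 483, 168, 196, [106, 109, 113]), (333, 489, 177, 198, [39, 37, 39]), (336, 489, 185, 195, [69, 72, 74])]
153 [(328, 484, 165, 194, [77, 80, 79]), (332, 488, 175, 194, [18, 16, 15]), (338, 498, 187, 199, [16, 19, 20])]
154 [(330, 492, 167, 197, [17, 18, 18]), (333, 493, 175, 195, [23, 21, 18]), (336, 498, 181, 197, [23, 24, 20])]
155 [(330, 488, 169, 189, [17, 14, 13]), (333, 496, 174, 195, [21, 22, 20]), (338, 494, 189, 188, [33, 60, 74])]
156 [(330, 494, 167, 191, [16, 23, 25]), (333, 497, 173, 192, [20, 28, 33]), (338, 493, 190, 183, [33, 61, 74]), (358, 526, 230, 199, [82, 90, 89])]
157 [(330, 492, 168, 186, [30, 53, 65]), (333, 488, 179, 179, [27, 42, 48]), (336, 508, 176, 197, [18, 15, 11]), (340, 508, 188, 193, [33, 56, 67]), (357, 527, 227, 196, [65, 68, 68])]
158 [(330, 491, 168, 182, [27, 55, 68]), (333, 494, 176, 182, [26, 31, 35]), (336, 513, 174, 199, [20, 20, 17]), (339, 514, 182, 197, [21, 32, 38]), (353, 526, 216, 197, [82, 85, 88]),
[... 8578 characters left out ...]
194, 63, [87, 82, 82]), (344, 529, 202, 62, [108, 104, 102])]
197 [(335, 518, 180, 55, [99, 102, 105]), (338, 521, 188, 55, [10, 8, 10]), (341, 531, 192, 64, [88, 85, 83]), (344, 535, 199, 66, [114, 110, 108])]
198 [(336, 522, 182, 55, [90, 93, 95]), (339, 524, 190, 54, [40, 39, 37]), (342, 533, 194, 60, [84, 80, 80]), (345, 538, 200, 64, [128, 122, 122]), (348, 551, 202, 76, [121, 142, 158])]
199 [(337, 520, 186, 47, [38, 40, 40]), (340, 533, 188, 59, [52, 50, 47]), (343, 539, 194, 63, [92, 88, 87]), (346, 554, 194, 78, [111, 127, 138])]
200 [(339, 522, 192, 43, [77, 77, 79]), (343, 543, 192, 64, [74, 73, 72])]
201 [(342, 541, 191, 58, [79, 83, 84])]
202 [(342, 553, 184, 69, [86, 99, 107])]
```

Call:
{"op": "apply_moves", "data": {
  "hand": -1,
  "rows": [
    {"delta_pos": [0, 0, 0], "yaw": 0},
    {"delta_pos": [0, 0, 0], "yaw": 0},
    {"delta_pos": [0, 0, 0], "yaw": 0},
    {"delta_pos": [0, 0, 0], "yaw": 0},
    {"delta_pos": [0, 0, 0], "yaw": 0},
    {"delta_pos": [0, 0, 0], "yaw": 0}
  ]
}}

```text
t: 6.25
ee_pos: [0.506, 0.2003, 0.0367]
ee_rot: [-1.571, -0.0, -3.077]
ft_force: [-0.2, 0.0, 0.5]
finger_gap: 0.599
```

```bash
python3 - <<'E'
from h import *
s=manip.observe(); p=manip.capture("wrist"); q=manip.capture("scene")
print(s["finger_gap"],np.round(s["ft_force"],1),np.round(s["ee_pos"],4))
P=cloud(p,s)
print(rect(P,(.47,.54,.16,.24),(.06,.0745)))
c=np.zeros((420,800,3),np.uint8); c[:,:420]=p["img"][:,70:490]; c[:,420:]=cv2.resize(q["img"][130:220,290:380],(380,380)).repeat(1,0)[:420] if False else cv2.resize(q["img"][130:230,290:380],(380,420),interpolation=cv2.INTER_CUBIC)
cv2.imwrite("pics/o3.png",c)
E
```

```text
0.5992710269844344 [-0.2  0.   0.5] [0.506  0.2003 0.0367]
(3116, array([509.5, 200.2]), array([53.9, 58. ]), 44.79, 0.0688)
```

View pics/o3.png

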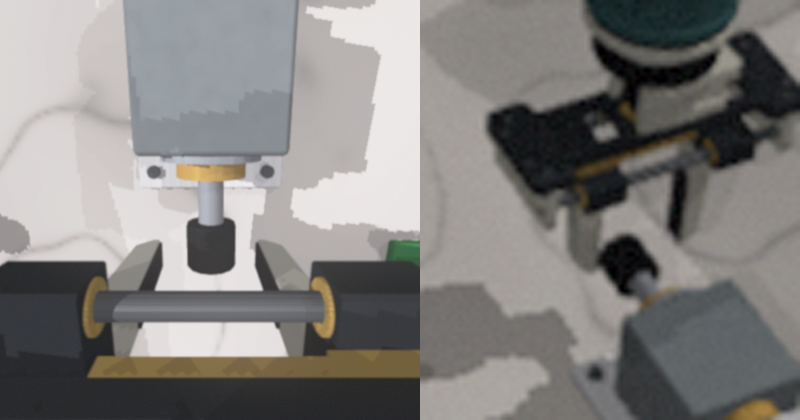

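```bash
python3 - <<'E'
from h import *
s=manip.observe(); p=manip.capture("wrist"); P=cloud(p,s)
for c in (210,216,222,329,335,342):
    print(c,[(r,*(P[r,c]*1000).astype(int).tolist()) if P[r,c,0]==P[r,c,0] else (r,0) for r in range(236,262,3)])
q=manip.capture("scene"); Q=cloud(q)
m=(np.abs(Q[...,0]-.506)<.02)&(np.abs(Q[...,1]-.2)<.06)&(np.abs(Q[...,1]-.2)>.024)&(Q[...,2]>.015)&(Q[...,2]<.11)
for side in (1,-1):
    k=Q[m&((Q[...,1]-.2)*side>0)]; k=k[np.argsort(k[:,2])][:12]; print((k*1000).astype(int).tolist())
E
```

```text
210 [(236, 487, 257, 0), (239, 484, 257, 0), (242, 512, 240, 76), (245, 512, 239, 81), (248, 512, 238, 86), (251, 512, 237, 89), (254, 512, 236, 95), (257, 512, 235, 98), (260, 512, 234, 101)]
216 [(236, 488, 252, 1), (239, 512, 238, 71), (242, 512, 237, 75), (245, 512, 236, 81), (248, 512, 235, 85), (251, 512, 234, 89), (254, 511, 234, 91), (257, 511, 233, 95), (260, 510, 232, 97)]
222 [(236, 488, 247, 0), (239, 512, 234, 71), (242, 511, 234, 72), (245, 510, 233, 77), (248, 510, 232, 81), (251, 509, 232, 81), (254, 507, 232, 81), (257, 505, 232, 82), (260, 504, 232, 83)]
329 [(236, 493, 156, 0), (239, 491, 156, 0), (242, 489, 156, 1), (245, 485, 155, 0), (248, 483, 155, 0), (251, 480, 155, 0), (254, 477, 155, 0), (257, 474, 154, 0), (260, 472, 154, 1)]
335 [(236, 494, 151, 0), (239, 516, 167, 71), (242, 515, 167, 73), (245, 515, 168, 77), (248, 514, 169, 81), (251, 512, 168, 80), (254, 511, 169, 82), (257, 509, 168, 82), (260, 507, 168, 81)]
342 [(236, 494, 146, 0), (239, 491, 145, 0), (242, 517, 164, 77), (245, 517, 165, 82), (248, 517, 166, 86), (251, 517, 167, 90), (254, 516, 167, 92), (257, 515, 167, 94), (260, 515, 168, 98)]
[[495, 232, 69], [500, 233, 69], [506, 233, 72], [512, 236, 72], [500, 233, 74], [510, 243, 75], [498, 230, 76], [515, 231, 76], [515, 237, 78], [513, 232, 79], [501, 232, 79], [497, 231, 79]]
[[517, 162, 73], [517, 158, 75], [516, 156, 75], [515, 159, 76], [517, 161, 77], [515, 151, 79], [516, 162, 80], [516, 153, 80], [513, 151, 81], [509, 150, 81], [505, 149, 82], [520, 154, 84]]
```

Call:
{"op": "apply_moves", "data": {
  "rows": [
    {"delta_pos": [0, 0.25, 0], "yaw": 0},
    {"delta_pos": [0, 0.5, 0], "yaw": 0},
    {"delta_pos": [0, 0.76, 0], "yaw": 0},
    {"delta_pos": [0, 0.76, 0], "yaw": 0}
  ]
}}

```text
t: 6.95
ee_pos: [0.5053, 0.2001, 0.0051]
ee_rot: [-1.57, -0.002, -3.077]
ft_force: [0.2, -0.1, 0.4]
finger_gap: 0.997
```

```bash
python3 - <<'E'
from h import *
s=manip.observe(); p=manip.capture("wrist"); P=cloud(p,s)
print(s["finger_gap"],np.round(s["ft_force"],1),np.round(s["ee_pos"],4))
for c in (180,190,200,210,216,335,342,350,360,370):
    z=P[235:265,c,:]; g=z[(z[:,2]>.02)]; print(c,(g[:3]*1000).astype(int).tolist())
E
```

```text
0.9972540616294803 [ 0.2 -0.1  0.4] [0.5053 0.2001 0.0051]
180 [[510, 257, 46], [510, 256, 48], [510, 256, 48]]
190 [[510, 252, 41], [510, 252, 43], [510, 251, 45]]
200 [[509, 247, 40], [509, 247, 41], [508, 246, 42]]
210 []
216 []
335 []
342 []
350 []
360 [[517, 152, 40], [517, 152, 41], [516, 153, 42]]
370 [[518, 148, 44], [517, 148, 45], [517, 148, 46]]
```

Call:
{"op": "apply_moves", "data": {
  "hand": 1,
  "rows": [
    {"delta_pos": [0, 0, 0], "yaw": 0},
    {"delta_pos": [0, 0, 0], "yaw": 0},
    {"delta_pos": [0, 0, 0], "yaw": 0},
    {"delta_pos": [0, 0, 0], "yaw": 0},
    {"delta_pos": [0, 0, 0], "yaw": 0},
    {"delta_pos": [0, 0, 0], "yaw": 0},
    {"delta_pos": [0, 0, 0], "yaw": 0},
    {"delta_pos": [0, 0, 0], "yaw": 0},
    {"delta_pos": [0, 0, 0], "yaw": 0}
  ]
}}

```text
t: 8.12
ee_pos: [0.506, 0.1992, 0.0063]
ee_rot: [-1.569, -0.0, -3.077]
ft_force: [-0.2, -9.4, 1.9]
finger_gap: 0.338
```

Call:
{"op": "apply_moves", "data": {
  "rows": [
    {"delta_pos": [-0.025, 0, 0], "yaw": 0},
    {"delta_pos": [-0.05, 0, 0], "yaw": 0},
    {"delta_pos": [-0.05, 0, 0], "yaw": 0}
  ]
}}

```text
t: 8.5
ee_pos: [0.5081, 0.1994, 0.0063]
ee_rot: [-1.569, -0.0, -3.077]
ft_force: [-0.6, -9.6, 1.7]
finger_gap: 0.339
```

Call:
{"op": "apply_moves", "data": {
  "rows": [
    {"delta_pos": [-0.025, 0, 0], "yaw": 0},
    {"delta_pos": [-0.05, 0, 0], "yaw": 0},
    {"delta_pos": [-0.05, 0, 0], "yaw": 0}
  ]
}}

```text
t: 8.88
ee_pos: [0.5097, 0.1995, 0.0063]
ee_rot: [-1.569, -0.001, -3.077]
ft_force: [-3.1, -8.9, 3.1]
finger_gap: 0.339
```

Call:
{"op": "apply_moves", "data": {
  "rows": [
    {"delta_pos": [-0.03, 0, 0], "yaw": 0},
    {"delta_pos": [-0.03, 0, 0], "yaw": 0},
    {"delta_pos": [-0.03, 0, 0], "yaw": 0}
  ]
}}

```text
t: 9.25
ee_pos: [0.5105, 0.1995, 0.0063]
ee_rot: [-1.569, -0.002, -3.077]
ft_force: [-7.3, -10.3, 5.8]
finger_gap: 0.339
```

Call:
{"op": "apply_moves", "data": {
  "rows": [
    {"delta_pos": [-0.012, 0, 0], "yaw": 0},
    {"delta_pos": [-0.012, 0, 0], "yaw": 0},
    {"delta_pos": [-0.012, 0, 0], "yaw": 0},
    {"delta_pos": [-0.012, 0, 0], "yaw": 0}
  ]
}}

```text
t: 9.75
ee_pos: [0.5108, 0.1995, 0.0062]
ee_rot: [-1.569, -0.002, -3.077]
ft_force: [-8.4, -11.1, 6.6]
finger_gap: 0.334
```

Call:
{"op": "apply_moves", "data": {
  "rows": [
    {"delta_pos": [0.05, 0, 0], "yaw": 0},
    {"delta_pos": [0.1, 0, 0], "yaw": 0},
    {"delta_pos": [0.15, 0, 0], "yaw": 0},
    {"delta_pos": [0.15, 0, 0], "yaw": 0}
  ]
}}

```text
t: 10.25
ee_pos: [0.5057, 0.1992, 0.0063]
ee_rot: [-1.569, 0.0, -3.077]
ft_force: [1.5, -9.0, 0.9]
finger_gap: 0.334
```

Call:
{"op": "apply_moves", "data": {
  "rows": [
    {"delta_pos": [0.025, 0, 0], "yaw": 0},
    {"delta_pos": [0.05, 0, 0], "yaw": 0},
    {"delta_pos": [0.05, 0, 0], "yaw": 0}
  ]
}}

```text
t: 10.62
ee_pos: [0.5038, 0.1991, 0.0063]
ee_rot: [-1.569, 0.0, -3.077]
ft_force: [1.4, -7.5, 1.4]
finger_gap: 0.337
```

Call:
{"op": "apply_moves", "data": {
  "rows": [
    {"delta_pos": [0.03, 0, 0], "yaw": 0},
    {"delta_pos": [0.03, 0, 0], "yaw": 0},
    {"delta_pos": [0.03, 0, 0], "yaw": 0}
  ]
}}

```text
t: 11.0
ee_pos: [0.503, 0.199, 0.0064]
ee_rot: [-1.569, 0.001, -3.077]
ft_force: [5.0, -9.7, -1.8]
finger_gap: 0.334
```

Call:
{"op": "apply_moves", "data": {
  "rows": [
    {"delta_pos": [0.025, 0, 0], "yaw": 0},
    {"delta_pos": [0.025, 0, 0], "yaw": 0},
    {"delta_pos": [0.025, 0, 0], "yaw": 0},
    {"delta_pos": [0.025, 0, 0], "yaw": 0}
  ]
}}

```text
t: 11.5
ee_pos: [0.5024, 0.199, 0.0064]
ee_rot: [-1.569, 0.002, -3.077]
ft_force: [9.1, -8.5, -2.6]
finger_gap: 0.337
```

Call:
{"op": "apply_moves", "data": {
  "hand": -1,
  "rows": [
    {"delta_pos": [-0.02, 0, 0], "yaw": 0},
    {"delta_pos": [-0.02, 0, 0], "yaw": 0},
    {"delta_pos": [-0.02, 0, 0], "yaw": 0},
    {"delta_pos": [-0.02, 0, 0], "yaw": 0},
    {"delta_pos": [-0.02, 0, 0], "yaw": 0}
  ]
}}

```text
t: 12.12
ee_pos: [0.5022, 0.2001, 0.0064]
ee_rot: [-1.571, 0.0, -3.077]
ft_force: [0.6, 0.3, -0.1]
finger_gap: 0.823
```

Call:
{"op": "apply_moves", "data": {
  "rows": [
    {"delta_pos": [0, -1, 0], "yaw": 0},
    {"delta_pos": [0, -2, 0], "yaw": 0},
    {"delta_pos": [0, -3, 0], "yaw": 0},
    {"delta_pos": [0.4, -3, 1.5], "yaw": 0},
    {"delta_pos": [1.8, -3, 9.67], "yaw": 0.37},
    {"delta_pos": [1.8, -3, 9.67], "yaw": 0.37},
    {"delta_pos": [1.8, -3, 9.67], "yaw": 0.37},
    {"delta_pos": [1.8, -3, 9.67], "yaw": 0.37},
    {"delta_pos": [1.8, -3, 9.67], "yaw": 0.37},
    {"delta_pos": [1.8, -3, 9.67], "yaw": 0.37},
    {"delta_pos": [1.8, -3, 9.67], "yaw": 0.37},
    {"delta_pos": [1.8, -3, 9.67], "yaw": 0.37}
  ]
}}

```text
t: 13.62
ee_pos: [0.4556, -0.1894, 0.1263]
ee_rot: [-1.571, 0.0, -3.128]
ft_force: [0.3, -0.5, 0.2]
finger_gap: 1.002
```

```bash
python3 - <<'E'
from h import *
s=manip.observe(); p=manip.capture("wrist"); P=cloud(p,s); cv2.imwrite("pics/w3.png",p["img"])
print(s["t"],np.round(s["ee_pos"],4),np.round(s["ee_rot"],3),s["finger_gap"])
x,y=.559,-.191
print("block",rect(P,(x-.047,x+.047,y-.07,y+.07),(.079,.091)))
print("knob",rect(P,(x-.15,x-.085,y-.05,y+.05),(.0665,.08)))
print("shaft",rect(P,(x-.15,x-.07,y-.05,y+.05),(.05,.08)))
for r in manip.mark_of(p,"knob_a")[:2]: print(np.round(r["at"],4),round(r["conf"],2))
t=manip.capture("top"); Q=cloud(t); x,y=.607,.206
print("Lknob",rect(Q,(x-.15,x-.08,y-.05,y+.05),(.0665,.08)))
E
```

```text
13.625 [ 0.4556 -0.1894  0.1263] [-1.571  0.    -3.128] 1.0022521614011939
block (13229, array([ 558.3, -190.7]), array([80.5, 92.4]), 89.74, 0.0853)
knob (877, array([ 450.5, -190.8]), array([29.7, 25.7]), 0.18, 0.0709)
shaft (1575, array([ 462.2, -190.5]), array([53.6, 30.2]), 1.05, 0.0675)
[ 0.4485 -0.1887  0.0541] 0.91
Lknob (78, array([507.3, 196.6]), array([28.3, 25.4]), 0.83, 0.0695)
```

Call:
{"op": "apply_moves", "data": {
  "rows": [
    {"delta_pos": [0.12, 1, 0.03], "yaw": 0},
    {"delta_pos": [0.12, 1.8, 0.03], "yaw": 0},
    {"delta_pos": [0.12, 2.5, 0.03], "yaw": 0},
    {"delta_pos": [0.12, 3.0, 0.03], "yaw": 0},
    {"delta_pos": [0.12, 3.0, 0.03], "yaw": 0},
    {"delta_pos": [0.12, 3.0, 0.03], "yaw": 0}
  ]
}}

```text
t: 14.52
ee_pos: [0.4511, -0.1917, 0.0074]
ee_rot: [-1.57, 0.001, -3.128]
ft_force: [0.0, 0.2, 0.2]
finger_gap: 1.001
```

Call:
{"op": "apply_moves", "data": {
  "hand": 1,
  "rows": [
    {"delta_pos": [0, 0, 0], "yaw": 0},
    {"delta_pos": [0, 0, 0], "yaw": 0},
    {"delta_pos": [0, 0, 0], "yaw": 0},
    {"delta_pos": [0, 0, 0], "yaw": 0},
    {"delta_pos": [0, 0, 0], "yaw": 0},
    {"delta_pos": [0, 0, 0], "yaw": 0},
    {"delta_pos": [0, 0, 0], "yaw": 0},
    {"delta_pos": [0, 0, 0], "yaw": 0},
    {"delta_pos": [0, 0, 0], "yaw": 0}
  ]
}}

```text
t: 15.65
ee_pos: [0.4505, -0.1911, 0.0063]
ee_rot: [-1.572, -0.0, -3.129]
ft_force: [-0.8, 7.3, 0.9]
finger_gap: 0.339
```

Gripped. Push in ~6 mm, then creep.

Call:
{"op": "apply_moves", "data": {
  "rows": [
    {"delta_pos": [-0.04, 0, 0], "yaw": 0},
    {"delta_pos": [-0.08, 0, 0], "yaw": 0},
    {"delta_pos": [-0.12, 0, 0], "yaw": 0},
    {"delta_pos": [-0.15, 0, 0], "yaw": 0},
    {"delta_pos": [-0.15, 0, 0], "yaw": 0}
  ]
}}

```text
t: 16.27
ee_pos: [0.4565, -0.1911, 0.0063]
ee_rot: [-1.572, -0.0, -3.129]
ft_force: [-1.1, 6.6, 2.2]
finger_gap: 0.338
```

Call:
{"op": "apply_moves", "data": {
  "rows": [
    {"delta_pos": [-0.02, 0, 0], "yaw": 0},
    {"delta_pos": [-0.04, 0, 0], "yaw": 0},
    {"delta_pos": [-0.04, 0, 0], "yaw": 0}
  ]
}}

```text
t: 16.65
ee_pos: [0.4581, -0.1911, 0.0063]
ee_rot: [-1.572, -0.0, -3.129]
ft_force: [-0.4, 7.4, 1.6]
finger_gap: 0.336
```

Call:
{"op": "apply_moves", "data": {
  "rows": [
    {"delta_pos": [-0.025, 0, 0], "yaw": 0},
    {"delta_pos": [-0.04, 0, 0], "yaw": 0},
    {"delta_pos": [-0.04, 0, 0], "yaw": 0}
  ]
}}

```text
t: 17.02
ee_pos: [0.4597, -0.1911, 0.0063]
ee_rot: [-1.572, -0.0, -3.129]
ft_force: [-0.5, 6.1, 1.9]
finger_gap: 0.337
```

Call:
{"op": "apply_moves", "data": {
  "rows": [
    {"delta_pos": [-0.025, 0, 0], "yaw": 0},
    {"delta_pos": [-0.04, 0, 0], "yaw": 0},
    {"delta_pos": [-0.04, 0, 0], "yaw": 0}
  ]
}}

```text
t: 17.4
ee_pos: [0.4608, -0.191, 0.0062]
ee_rot: [-1.572, -0.002, -3.129]
ft_force: [-4.7, 6.6, 4.8]
finger_gap: 0.338
```

Call:
{"op": "apply_moves", "data": {
  "rows": [
    {"delta_pos": [-0.025, 0, 0], "yaw": 0},
    {"delta_pos": [-0.025, 0, 0], "yaw": 0},
    {"delta_pos": [-0.025, 0, 0], "yaw": 0},
    {"delta_pos": [-0.025, 0, 0], "yaw": 0},
    {"delta_pos": [-0.025, 0, 0], "yaw": 0}
  ]
}}

```text
t: 18.02
ee_pos: [0.4614, -0.191, 0.0062]
ee_rot: [-1.572, -0.002, -3.129]
ft_force: [-9.3, 6.1, 7.1]
finger_gap: 0.333
```

Call:
{"op": "apply_moves", "data": {
  "rows": [
    {"delta_pos": [0.06, 0, 0], "yaw": 0},
    {"delta_pos": [0.12, 0, 0], "yaw": 0},
    {"delta_pos": [0.16, 0, 0], "yaw": 0},
    {"delta_pos": [0.16, 0, 0], "yaw": 0}
  ]
}}

```text
t: 18.52
ee_pos: [0.4559, -0.1911, 0.0063]
ee_rot: [-1.572, 0.0, -3.129]
ft_force: [0.8, 7.1, 0.7]
finger_gap: 0.335
```

Call:
{"op": "apply_moves", "data": {
  "rows": [
    {"delta_pos": [0.03, 0, 0], "yaw": 0},
    {"delta_pos": [0.05, 0, 0], "yaw": 0},
    {"delta_pos": [0.05, 0, 0], "yaw": 0}
  ]
}}

```text
t: 18.9
ee_pos: [0.4539, -0.1911, 0.0063]
ee_rot: [-1.572, -0.0, -3.129]
ft_force: [0.3, 7.0, 1.1]
finger_gap: 0.337
```

Call:
{"op": "apply_moves", "data": {
  "rows": [
    {"delta_pos": [0.05, 0, 0], "yaw": 0},
    {"delta_pos": [0.1, 0, 0], "yaw": 0},
    {"delta_pos": [0.15, 0, 0], "yaw": 0},
    {"delta_pos": [0.18, 0, 0], "yaw": 0},
    {"delta_pos": [0.18, 0, 0], "yaw": 0}
  ]
}}

```text
t: 19.52
ee_pos: [0.4467, -0.1911, 0.0063]
ee_rot: [-1.572, -0.0, -3.129]
ft_force: [0.9, 8.4, 0.3]
finger_gap: 0.338
```

Call:
{"op": "apply_moves", "data": {
  "rows": [
    {"delta_pos": [0.025, 0, 0], "yaw": 0},
    {"delta_pos": [0.04, 0, 0], "yaw": 0},
    {"delta_pos": [0.04, 0, 0], "yaw": 0}
  ]
}}

```text
t: 19.9
ee_pos: [0.4451, -0.1911, 0.0063]
ee_rot: [-1.572, -0.0, -3.129]
ft_force: [0.5, 7.2, 1.1]
finger_gap: 0.336
```

Call:
{"op": "apply_moves", "data": {
  "rows": [
    {"delta_pos": [0.025, 0, 0], "yaw": 0},
    {"delta_pos": [0.04, 0, 0], "yaw": 0},
    {"delta_pos": [0.04, 0, 0], "yaw": 0}
  ]
}}

```text
t: 20.27
ee_pos: [0.4436, -0.1911, 0.0063]
ee_rot: [-1.572, 0.0, -3.129]
ft_force: [1.1, 7.4, 1.5]
finger_gap: 0.336
```

Call:
{"op": "apply_moves", "data": {
  "rows": [
    {"delta_pos": [0.03, 0, 0], "yaw": 0},
    {"delta_pos": [0.03, 0, 0], "yaw": 0},
    {"delta_pos": [0.03, 0, 0], "yaw": 0}
  ]
}}

```text
t: 20.65
ee_pos: [0.4427, -0.1911, 0.0063]
ee_rot: [-1.572, 0.001, -3.129]
ft_force: [3.7, 7.7, -1.3]
finger_gap: 0.335
```

Call:
{"op": "apply_moves", "data": {
  "rows": [
    {"delta_pos": [0.032, 0, 0], "yaw": 0},
    {"delta_pos": [0.032, 0, 0], "yaw": 0},
    {"delta_pos": [0.032, 0, 0], "yaw": 0},
    {"delta_pos": [0.032, 0, 0], "yaw": 0},
    {"delta_pos": [0.032, 0, 0], "yaw": 0}
  ]
}}

```text
t: 21.28
ee_pos: [0.4419, -0.1911, 0.0063]
ee_rot: [-1.572, 0.002, -3.129]
ft_force: [9.0, 8.6, -2.9]
finger_gap: 0.337
```

Call:
{"op": "apply_moves", "data": {
  "hand": -1,
  "rows": [
    {"delta_pos": [-0.02, 0, 0], "yaw": 0},
    {"delta_pos": [-0.02, 0, 0], "yaw": 0},
    {"delta_pos": [-0.02, 0, 0], "yaw": 0},
    {"delta_pos": [-0.02, 0, 0], "yaw": 0},
    {"delta_pos": [-0.02, 0, 0], "yaw": 0}
  ]
}}

```text
t: 21.9
ee_pos: [0.4418, -0.192, 0.0064]
ee_rot: [-1.571, -0.0, -3.129]
ft_force: [0.2, 0.7, -0.1]
finger_gap: 0.824
```

Call:
{"op": "apply_moves", "data": {
  "rows": [
    {"delta_pos": [0, -1, 0], "yaw": 0},
    {"delta_pos": [0, -2, 0], "yaw": 0},
    {"delta_pos": [0, -3, 0], "yaw": 0},
    {"delta_pos": [-0.3, -3, -0.3], "yaw": 0},
    {"delta_pos": [-5.36, -3, -4.66], "yaw": 1.1},
    {"delta_pos": [-5.36, -3, -4.66], "yaw": 1.1},
    {"delta_pos": [-5.36, -3, -4.66], "yaw": 1.1},
    {"delta_pos": [-5.36, -3, -4.66], "yaw": 1.1},
    {"delta_pos": [-5.36, -3, -4.66], "yaw": 1.1},
    {"delta_pos": [-5.36, -3, -4.66], "yaw": 1.1},
    {"delta_pos": [-5.36, -3, -4.66], "yaw": 1.1}
  ]
}}

```text
t: 23.28
ee_pos: [0.6531, -0.0036, 0.126]
ee_rot: [-1.571, -0.001, 3.0]
ft_force: [-0.1, -0.2, 0.5]
finger_gap: 0.998
```

```bash
python3 - <<'E'
from h import *
s=manip.observe(); p=manip.capture("wrist"); P=cloud(p,s); cv2.imwrite("pics/w4.png",p["img"])
print(s["t"],np.round(s["ee_pos"],4),np.round(s["ee_rot"],3),s["finger_gap"])
b=p["img"].astype(int); red=(b[...,2]>1.8*b[...,1])&(b[...,2]>60)
B=(.6,.71,-.06,.06)
print("fin",rect(P,B,(.036,.05),red)); print("base",rect(P,B,(.006,.013),red))
for r in manip.mark_of(p,"marker_red")[:2]: print(np.round(r["at"],4),round(r["conf"],2))
t=manip.capture("top"); Q=cloud(t)
for n,x,y in (("L",.607,.206),("R",.5583,-.1907)): print(n,rect(Q,(x-.15,x-.08,y-.05,y+.05),(.0665,.08)))
E
```

```text
23.275 [ 0.6531 -0.0036  0.126 ] [-1.571e+00 -1.000e-03  3.000e+00] 0.998449087756565
fin (417, array([652.2,  -1. ]), array([33.9, 11.7]), 81.61, 0.0422)
base (380, array([652.1,  -1. ]), array([37.6, 31.7]), 79.7, 0.0104)
[ 0.6537 -0.0038  0.0039] 0.8
L (73, array([507.4, 197.8]), array([28.5, 23. ]), 1.9, 0.0699)
R (76, array([ 451.8, -193.4]), array([25.1, 44.5]), 72.98, 0.0696)
```

View pics/w4.png

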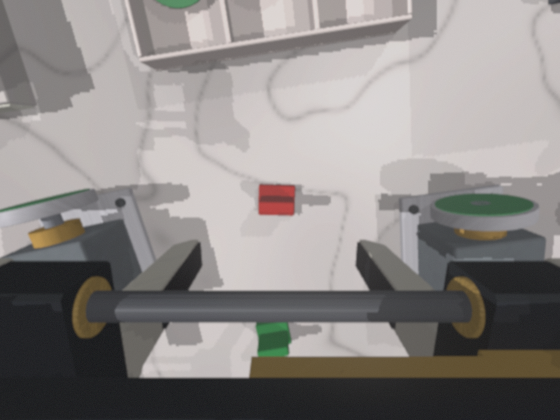

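Call:
{"op": "apply_moves", "data": {
  "rows": [
    {"delta_pos": [0.02, 1.2, -0.05], "yaw": 0},
    {"delta_pos": [0.02, 2.2, -0.05], "yaw": 0},
    {"delta_pos": [0.02, 3.0, -0.05], "yaw": 0},
    {"delta_pos": [0.02, 3.4, -0.05], "yaw": 0},
    {"delta_pos": [0.02, 3.6, -0.05], "yaw": 0},
    {"delta_pos": [0.02, 3.6, -0.05], "yaw": 0}
  ]
}}

```text
t: 24.18
ee_pos: [0.6536, -0.0009, -0.0171]
ee_rot: [-1.571, 0.001, 3.001]
ft_force: [-0.3, -1.1, -0.7]
finger_gap: 1.001
```

Call:
{"op": "apply_moves", "data": {
  "hand": 1,
  "rows": [
    {"delta_pos": [0, 0, 0], "yaw": 0},
    {"delta_pos": [0, 0, 0], "yaw": 0},
    {"delta_pos": [0, 0, 0], "yaw": 0},
    {"delta_pos": [0, 0, 0], "yaw": 0},
    {"delta_pos": [0, 0, 0], "yaw": 0},
    {"delta_pos": [0, 0, 0], "yaw": 0},
    {"delta_pos": [0, 0, 0], "yaw": 0},
    {"delta_pos": [0, 0, 0], "yaw": 0}
  ]
}}

```text
t: 25.18
ee_pos: [0.6533, -0.0008, -0.0177]
ee_rot: [-1.571, -0.0, 3.001]
ft_force: [-1.3, -0.1, 0.3]
finger_gap: 0.383
```

Call:
{"op": "apply_moves", "data": {
  "rows": [
    {"delta_pos": [0, -0.5, 0], "yaw": 0},
    {"delta_pos": [0, -1.5, 0], "yaw": 0},
    {"delta_pos": [0, -2.5, 0], "yaw": 0},
    {"delta_pos": [0, -3.5, 0], "yaw": 0},
    {"delta_pos": [0, -3.5, 0], "yaw": 0},
    {"delta_pos": [0, -3.5, 0], "yaw": 0}
  ]
}}

```text
t: 25.92
ee_pos: [0.6532, -0.0007, 0.1226]
ee_rot: [-1.571, 0.0, 3.001]
ft_force: [-0.2, 0.5, -2.2]
finger_gap: 0.385
```

```bash
python3 - <<'E'
from h import *
s=manip.observe(); p=manip.capture("wrist"); P=cloud(p,s); cv2.imwrite("pics/w5.png",p["img"])
print(s["t"],np.round(s["ee_pos"],4),np.round(s["ee_rot"],3),s["finger_gap"])
b=p["img"].astype(int); red=(b[...,2]>1.8*b[...,1])&(b[...,2]>60)&(np.abs(P[...,0]-.653)<.05)&(np.abs(P[...,1])<.05)
k=P[red]; print(len(k),np.nanpercentile(k,[2,50,98],axis=0))
q=manip.capture("scene"); Q=cloud(q)
for r in manip.mark_of(q,"marker_red")[:2]: print(np.round(r["at"],4),round(r["conf"],2))
b=q["img"].astype(int); red=(b[...,2]>1.8*b[...,1])&(b[...,2]>60)&(np.abs(Q[...,0]-.653)<.06)&(np.abs(Q[...,1])<.05)
k=Q[red]; print(len(k),np.nanpercentile(k,[2,50,98],axis=0) if len(k) else "")
x,y=.5583,-.1907
print("block scene",rect(Q,(x-.047,x+.047,y-.07,y+.07),(.079,.091)))
E
```

```text
25.925 [ 0.6532 -0.0007  0.1226] [-1.571  0.     3.001] 0.38510116733013866
3717 [[ 0.64715358 -0.01839134  0.14946973]
 [ 0.65745409 -0.00103776  0.17026554]
 [ 0.66888411  0.01598056  0.18370642]]
[0.654  0.002  0.1395] 0.62
[0.486  0.0252 0.0023] 0.31
250 [[ 0.65152609 -0.02079534  0.14304526]
 [ 0.65916155 -0.0028846   0.15771678]
 [ 0.67088872  0.01456989  0.18349222]]
block scene (928, array([ 558.4, -193.4]), array([93.6, 80.4]), 0.19, 0.0857)
```

Call:
{"op": "apply_moves", "data": {
  "rows": [
    {"delta_pos": [1.69, 0, 5.03], "yaw": -1.08},
    {"delta_pos": [1.69, 0, 5.03], "yaw": -1.08},
    {"delta_pos": [1.69, 0, 5.03], "yaw": -1.08},
    {"delta_pos": [1.69, 0, 5.03], "yaw": -1.08},
    {"delta_pos": [1.69, 0, 5.03], "yaw": -1.08},
    {"delta_pos": [1.69, 0, 5.03], "yaw": -1.08}
  ]
}}

```text
t: 26.82
ee_pos: [0.5583, -0.1898, 0.1219]
ee_rot: [-1.571, -0.001, -3.131]
ft_force: [-0.4, -0.9, -0.1]
finger_gap: 0.382
```

Call:
{"op": "apply_moves", "data": {
  "rows": [
    {"delta_pos": [0, 0.5, 0], "yaw": 0},
    {"delta_pos": [0, 1, 0], "yaw": 0},
    {"delta_pos": [0, 1.3, 0], "yaw": 0},
    {"delta_pos": [0, 1.36, 0], "yaw": 0},
    {"delta_pos": [0, 1.36, 0], "yaw": 0},
    {"delta_pos": [0, 1.36, 0], "yaw": 0}
  ]
}}

```text
t: 27.58
ee_pos: [0.5582, -0.1904, 0.0678]
ee_rot: [-1.571, 0.0, -3.132]
ft_force: [-0.2, -0.3, -0.1]
finger_gap: 0.386
```

Call:
{"op": "apply_moves", "data": {
  "rows": [
    {"delta_pos": [0, 0.015, 0], "yaw": 0},
    {"delta_pos": [0, 0.015, 0], "yaw": 0},
    {"delta_pos": [0, 0.015, 0], "yaw": 0}
  ]
}}

```text
t: 27.95
ee_pos: [0.5582, -0.1905, 0.0674]
ee_rot: [-1.571, 0.0, -3.132]
ft_force: [-0.2, 0.8, 0.0]
finger_gap: 0.384
```

```bash
python3 - <<'E'
from h import *
s=manip.observe(); q=manip.capture("scene"); Q=cloud(q); cv2.imwrite("pics/s6.png",cv2.resize(q["img"][130:330,150:420],(800,592),interpolation=cv2.INTER_CUBIC))
print(s["t"],np.round(s["ee_pos"],4),np.round(s["ft_force"],1))
for r in manip.mark_of(q,"marker_red")[:2]: print(np.round(r["at"],4),round(r["conf"],2))
E
```

```text
27.95 [ 0.5582 -0.1905  0.0674] [-0.2  0.8  0. ]
[ 0.5576 -0.1886  0.0883] 0.49
```

View pics/s6.png

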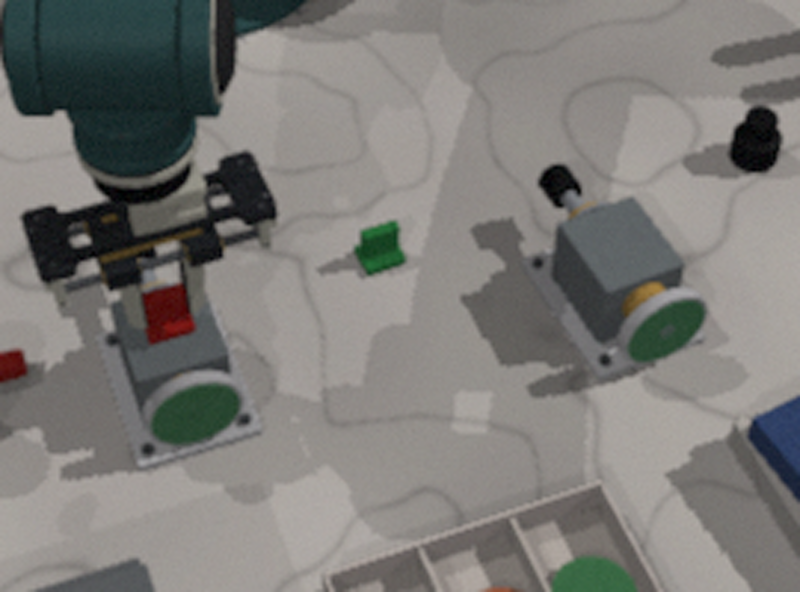

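Call:
{"op": "apply_moves", "data": {
  "rows": [
    {"delta_pos": [0, 0.015, 0], "yaw": 0},
    {"delta_pos": [0, 0.02, 0], "yaw": 0},
    {"delta_pos": [0, 0.02, 0], "yaw": 0}
  ]
}}

```text
t: 28.42
ee_pos: [0.5583, -0.1905, 0.0669]
ee_rot: [-1.571, 0.0, -3.132]
ft_force: [-1.3, -0.2, 5.8]
finger_gap: 0.386
```

Contact. Release, then lift.

Call:
{"op": "apply_moves", "data": {
  "hand": -1,
  "rows": [
    {"delta_pos": [0, 0, 0], "yaw": 0},
    {"delta_pos": [0, 0, 0], "yaw": 0},
    {"delta_pos": [0, 0, 0], "yaw": 0},
    {"delta_pos": [0, 0, 0], "yaw": 0},
    {"delta_pos": [0, 0, 0], "yaw": 0},
    {"delta_pos": [0, 0, 0], "yaw": 0}
  ]
}}

```text
t: 29.18
ee_pos: [0.5582, -0.1905, 0.0665]
ee_rot: [-1.571, -0.0, -3.132]
ft_force: [-0.3, -0.5, 0.3]
finger_gap: 0.974
```

Call:
{"op": "apply_moves", "data": {
  "rows": [
    {"delta_pos": [0, -0.5, 0], "yaw": 0},
    {"delta_pos": [0, -1.2, 0], "yaw": 0},
    {"delta_pos": [0, -2, 0], "yaw": 0},
    {"delta_pos": [1, -2.5, 0], "yaw": 0},
    {"delta_pos": [2, -2.5, 0], "yaw": 0},
    {"delta_pos": [2, -2.5, 0], "yaw": 0},
    {"delta_pos": [2, -2.5, 0], "yaw": 0}
  ]
}}

```text
t: 30.05
ee_pos: [0.4786, -0.1914, 0.1677]
ee_rot: [-1.57, 0.001, -3.132]
ft_force: [-0.2, 0.0, 0.1]
finger_gap: 0.999
```

```bash
python3 - <<'E'
from h import *
s=manip.observe(); p=manip.capture("wrist"); P=cloud(p,s); q=manip.capture("scene")
print(s["t"],np.round(s["ee_pos"],4),np.round(s["ft_force"],1),s["finger_gap"])
x,y=.5583,-.1907
b=p["img"].astype(int); red=(b[...,2]>1.8*b[...,1])&(b[...,2]>60)
B=(x-.05,x+.05,y-.05,y+.05)
print("fin",rect(P,B,(.121,.135),red)); print("base",rect(P,B,(.09,.1),red)); print("block",rect(P,(x-.047,x+.047,y-.07,y+.07),(.079,.089)))
print("knob",rect(P,(x-.15,x-.085,y-.05,y+.05),(.0665,.08)))
for n in ("marker_red","marker_green","wipes_bottle","eyepiece","screwdriver","knob_a"):
    for r in manip.mark_of(q,n)[:2]: print(n,np.round(r["at"],4),round(r["conf"],2))
for r in manip.mark_of(p,"knob_a")[:2]: print("wk",np.round(r["at"],4),round(r["conf"],2))
c=np.hstack([p["img"][60:360,130:530],cv2.resize(q["img"][130:280,130:330],(400,300))]); cv2.imwrite("pics/f.png",c)
E
```

```text
30.05 [ 0.4786 -0.1914  0.1677] [-0.2  0.   0.1] 0.9986784605726549
fin (709, array([ 556.8, -190.1]), array([11.4, 34.7]), 0.55, 0.1272)
base (974, array([ 556.4, -190.3]), array([32.6, 38. ]), 0.06, 0.0954)
block (7121, array([ 557.8, -190.8]), array([80.1, 93.1]), 89.89, 0.0853)
knob (625, array([ 443.5, -190.2]), array([30.3, 25.5]), 1.15, 0.0709)
marker_red [ 0.5608 -0.1912  0.0847] 0.72
marker_green [0.4819 0.0245 0.0016] 0.74
wipes_bottle [0.4947 0.4231 0.0017] 0.74
wipes_bottle [ 0.5432 -0.3949 -0.003 ] 0.56
eyepiece [0.4897 0.4218 0.0029] 0.57
knob_a [ 0.4454 -0.1892  0.0573] 0.96
knob_a [0.5067 0.1999 0.0567] 0.84
wk [ 0.4433 -0.19    0.0582] 0.77
```

View pics/f.png

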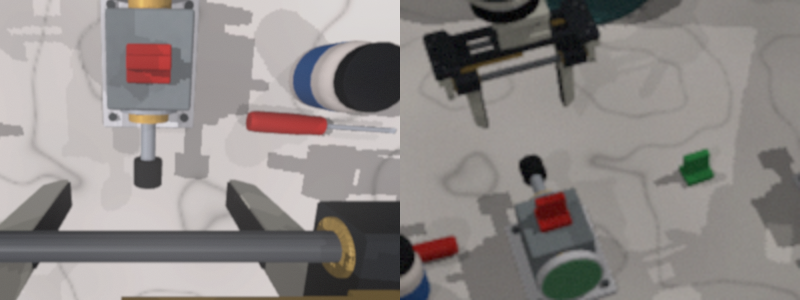

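Call:
{"op": "apply_moves", "data": {
  "rows": [
    {"delta_pos": [-0.37, 0, -9.78], "yaw": -0.42},
    {"delta_pos": [-0.37, 0, -9.78], "yaw": -0.42},
    {"delta_pos": [-0.37, 0, -9.78], "yaw": -0.42},
    {"delta_pos": [-0.37, 0, -9.78], "yaw": -0.42},
    {"delta_pos": [-0.37, 0, -9.78], "yaw": -0.42},
    {"delta_pos": [-0.37, 0, -9.78], "yaw": -0.42},
    {"delta_pos": [-0.37, 0, -9.78], "yaw": -0.42},
    {"delta_pos": [-0.37, 0, -9.78], "yaw": -0.42},
    {"delta_pos": [-0.37, 0, -9.78], "yaw": -0.42}
  ]
}}

```text
t: 31.62
ee_pos: [0.4892, 0.1989, 0.1665]
ee_rot: [-1.57, -0.0, -3.074]
ft_force: [0.1, 0.1, 0.5]
finger_gap: 0.996
```

```bash
python3 - <<'E'
from h import *
s=manip.observe(); p=manip.capture("wrist"); P=cloud(p,s)
print(s["t"],np.round(s["ee_pos"],4),np.round(s["ft_force"],1))
x,y=.607,.206
print("block",rect(P,(x-.047,x+.047,y-.07,y+.07),(.079,.091)))
print("knob",rect(P,(x-.15,x-.07,y-.05,y+.05),(.0665,.08)))
for r in manip.mark_of(p,"knob_a")[:2]: print("wk",np.round(r["at"],4),round(r["conf"],2))
E
```

```text
31.625 [0.4892 0.1989 0.1665] [0.1 0.1 0.5]
block (10096, array([607.8, 206. ]), array([93.7, 80.2]), 4.05, 0.0852)
knob (700, array([503.9, 199. ]), array([31.5, 25.5]), 4.61, 0.0709)
wk [0.5085 0.1956 0.0539] 0.91
```

```bash
python3 -c "
from cell import manip
print(manip.close_job())"
```

```text
the job is handed in; nothing more can be done
None
```

I tested both units, left first then right. The right (−y) unit is the worn one, and the red marker now stands released on its block. I handed the job in at about 32 s of the 69 s allowed.

- **Left unit (sound):** it bore on both stops at about 7–8 N, with roughly 5–6 mm between them. The last depth check put the knob about 104 mm from the unit's centre, so the shaft is about 4 mm out (3 mm is required).
- **Right unit (worn):** it bore on both stops at about 8–9 N, with roughly 16–17 mm between them. The last depth check put the knob about 114 mm from the unit's centre, so the shaft is about 14 mm out (11 mm is required).
- **Red marker:** its origin is within about 1.5 mm of the block's centre. It is upright, with its base on the block top, and the gripper is clear of everything.

**What failed or disagreed:**
- **Missed grip:** the fingertips are about 33 mm higher than the reported TCP. My first grip on the left knob therefore closed on top of it, with about 7 N upward. I measured the offset in the images, allowed for it afterwards, and nothing moved.
- **Left knob position:** the networks put it 3–5 mm further in than the depth measurement (0.507–0.509 m against 0.504 m), which would leave the shaft nearly in. I trusted the depth and the stop forces, so this check rests on those.
- **Bystanders:** in the last scene picture the green marker and eyepiece were within about 5 mm of where they started. The jar's best match fell on the eyepiece, but its second match was at its starting place. The screwdriver was not found by the network, though it shows in the final picture.

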